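Open the filter lid of the bench dust filter

TASK

In the clay studio, open the lid of the low bench dust filter so that its filter lies bare: press the snap tab all the way down, then push the released cover along its rails, over the tab, until the filter mouth is completely uncovered. Only press and push with the fingers: the cover stays flat on the box and is never lifted or tipped, the filter is not touched, and the things standing around are left where they are.

Things in the scene. Friction and masses are not known exactly. Their poses are not given: they have to be found in the camera images.
- filter_box: Low white box fixed to the table, 280 mm long (x), 120 wide (y), flat deck 60 mm above its origin (centre of underside). Rails 8 mm high, 96 mm apart inside, line the long edges; a lip 8 mm high from x = 134 mm closes the far end. Around the tab is a pocket 12 mm deep, x = -4 to 32 mm, 70 mm wide. Deck behind the closed cover (x = -140 to -95 mm) is free.
- mouth (a point): Centre of the filter mouth, a square opening 70 x 70 mm in the deck of the box, at deck height, at x = -50 mm in the box's frame. The cover is pushed towards the box's +x; the mouth is fully uncovered when the cover's origin is 80 mm or more from this point, and the cover meets the end lip at 139 mm.
- cover: Loose grey plastic cover, about 0.14 kg, flat on the deck between the rails (2 mm play each side), closing the mouth. Plate 90 mm (x) by 92 mm (y), 10 mm thick, origin at the centre of its underside, axes as the box's. A rib 8 mm thick, 60 mm wide, 16 mm tall stands on its rear (-x) edge. It slides with light friction and stays where left.
- push_face (a point): Middle of the cover's rear face, 45 mm behind (-x) the cover's origin and 13 mm above its underside. Rib and plate edge make one upright face here, 26 mm high, 60 mm wide: push here towards +x.
- filter: The pleated filter panel, 70 x 70 mm, fixed in the mouth under the cover; origin at the centre of its underside, its top 8 mm below the deck. Not to be touched.
- tab_top (a point): Centre of the top of the snap tab, a grey block 28 mm (box x) by 44 mm (box y) with three fine dark ridges, in the pocket about 3 mm in front (+x) of the cover, at x = 12, y = 0 mm of the box. Up, its top is 8 mm above the deck and blocks the cover; fully down it is 1 mm under the deck and the cover slides over it.
- tab (a joint): Travel of the snap tab in m: 0 = up (locked), 0.009 = fully pressed down (released). Pressing straight down takes about 3 N; it has no return spring and stays where it is left.
- jar: Small lidded glaze jar, 56 mm across, 75 mm tall, origin at the centre of its underside. Bystander beside the box.
- cup: Terracotta-coloured cup, 68 mm across, 80 mm tall, origin at the centre of its underside. Bystander beside the box.
- block: Small wooden shaping block 80 x 45 x 30 mm, lying flat, origin at the centre of its underside. Bystander beside the box.
Not all that is in view belongs to the job. There is more than one size of the cover; the job needs the middle-sized.

How it is judged:
By the outcome, as a careful person would: the job done as asked, in the order asked, and still so for the second after the job is handed in, with the robot touching nothing.
It also fails if it takes over 38 s, if anything falls off the work surface, if the arm or the gripper's body presses on something with over 40 N, if the wrist force passes 120 N, or if a joint passes its speed limit or range.

ROBOT

A 6-joint arm with a two-finger parallel gripper is mounted at the origin on the work surface. World frame = base frame: x ahead of the robot, y to its left, z up, the work surface at z = 0. Lengths are in m, angles in rad, forces in N, time in s.
With the tool pointing down it reaches from about 0.3 to 0.875 m from the base axis. Payload 6.4 kg.
Tool frame: the origin (TCP) lies at the very end of the fingers, on their centre line; the grasp point (between the pads) lies 19 mm behind it; z points along the fingers, y is the line along which they close (so a half turn about z gives the same grasp; the last joint's range is limited). The gripper opens to 85 mm and grips with 20 to 120 N. Pads are 22 mm wide; open, the fingers measure 114 mm over their backs; the gripper's body (76 mm by 85 mm) begins 54 mm behind the grasp point. The pads swing forward as they close: fully open they stand 13 mm farther back than shut.
Start: joints at [-1.379, 0.181, 1.607, -0, 1.354, -0.206], TCP at [0.223, -0.53, 0.231] pointing down, gripper open.
Joint ranges: [-2.99, 2.99], [-0.89, 2.07], [0.3, 2.58], [-1.14, 4.28], [0, 2.63], [-3.12, 3.12]. Speed limits (rad/s): [2.57, 2.57, 3.01, 3.14, 3.14, 3.14].

INTERFACE

Orientations are given as a unit quaternion [w, x, y, z].
In Python, from bench import telemetry, camera, ctrl, spotter gives the robot as it stands.
- The arm moves only by the tool send_rows, never from a script. Its argument "series" is a list of rows, each a list of 3 entries, a list of its own where there are three numbers: the turn, a rotation vector about the world's x, y, z in degrees, then the shift along the world's x, y, z in mm, then the closure, from -1 (fully open) to 1 (shut), so that 0 is half open. In form: [[[rx, ry, rz], [dx, dy, dz], gripper], ...]. A call has 1 to 10 rows; each row is the pose to reach, as a shift and turn from the pose commanded when the call began; what a row does not reach only later rows make up. A row lasts 1/8 s, in which the tool goes at most 62.5 mm and 10.7 degrees, less where a joint would pass 70% of its speed; a pose out of reach is approached as far as the arm can. A call with a gripper value outside its range is refused whole. The fingers move at their own pace and stop on an object; the grip force is fixed at half the most. Time passes only in rows, so rows that repeat a pose let the fingers close. It gives the time, the measured TCP pose, the force, the opening and the grip force at its end, in the units of the state.
- telemetry.get_obs(): the state, without advancing time (a new reading comes with each control period).
- camera(name): name is "side" or "top" or "wrist"; returns a dict with "pixels" (384x512x3 uint8, red, green, blue), "camera_matrix" (3x3 intrinsics, pixels), "xyz" and "orientation" of the camera in the world. Camera axes: x right, y up, looking along -z (the intrinsics and any distortion apply to the point x, -y, -z); pixel columns grow to the right and rows downward; lengths in m; the calibration is good to about 2 mm. A picture is of the moment at which its call begins. There is no depth.
- ctrl.hand_in(): hands the job in; it is judged then, once.
Trained networks look in the newest picture that a camera, given by its name, has taken for a name from the list of things; names that differ only in an ending like _2 or _b are one class to them, and where a whole thing is asked for, a point or a joint stands for the part that bears it (a point fixed in the world has none). Each returns a list of dicts, best first, with "conf" (0 to 1); they miss things now and then, are a little off and sometimes report something else, mostly with a low value. They report only what shows in the picture. A call takes as long as a camera call. They do not tell look-alikes from the thing itself.
- spotter.boxes_of(thing, camera): "xyz" ([x, y, z] in m, in world coordinates, good to about 4 mm: the middle of the surface that is visible of it).
- spotter.landmark_of(thing, camera): "xyz" ([x, y, z] in m, in world coordinates, good to about 4 mm: a listed point, or the origin of a listed thing).
The state is a dict: "time_s": time; "q": joint angles; "dq": joint speeds; "joint_efforts": joint torques, N m; "eef_pos": TCP position; "eef_rot": TCP orientation; "wrist_force": force on the tool from outside, world axes, zero at the start; "torque": the same for the moment, N m; "opening": opening from 0.0 (shut) to 1.0 (fully open); "grasp_force": force on a finger pad.
Only numpy, scipy, OpenCV 4.12 (cv2) and the standard library are available. Lean on these libraries where they do the work, as an engineer would, in place of code of your own. Each camera call takes 0.05 s, during which the arm holds its last target. There are 200 camera calls.

## Working session

There is one attempt and no reset: what is moved stays moved. The work goes in short steps, Python scripts to look and compute and a tool call to move; the robot and the scene stay as the last step left them, time stands still between calls to the robot, and variables do not carry over. Pictures are saved under pics/ and viewed, at most 10 in all, crops included, and the job is handed in when it is done.

Besides the shell and the picture viewer there is one more tool, called after ">>>" as a command line: name --argument value ..., lists and objects as JSON in quotes. send_rows: Moves the arm, as the interface text tells. Its arguments: {"type":"object","properties":{"series":{"type":"array","items":{"type":"array"}}},"required":["series"]}

```bash
mkdir -p pics; cat > h.py <<'E'
from bench import telemetry, camera, ctrl, spotter
import numpy as np, cv2
from scipy.spatial.transform import Rotation as R
def rot(o): return R.from_quat([o[1],o[2],o[3],o[0]])
def proj(c,p):
    v=rot(c["orientation"]).inv().apply(np.atleast_2d(p)-c["xyz"])
    v=v*[1,-1,-1]; u=v@np.array(c["camera_matrix"]).T
    return u[:,:2]/u[:,2:]
def unproj(c,uv,z):
    uv=np.atleast_2d(np.float64(uv)); d=np.c_[uv,np.ones(len(uv))]@np.linalg.inv(c["camera_matrix"]).T
    d=rot(c["orientation"]).apply(d*[1,-1,-1]); o=np.array(c["xyz"])
    return o+d*((z-o[2])/d[:,2])[:,None]
E
python3 - <<'E'
from h import *
ims=[]
for n in("top","side"):
    c=camera(n); ims.append(c["pixels"][:,:,::-1])
    print(n,{k:np.round(v,3).tolist() for k,v in c.items() if k not in("pixels",)} )
    for t in["filter_box","mouth","cover","push_face","tab_top","jar","cup","block"]:
        for f in(spotter.landmark_of,):
            for r in f(t,n): print(t,np.round(r["xyz"],3),round(r["conf"],2),proj(c,r["xyz"]).round()[0])
    cv2.imwrite(f"pics/{n}1.png",cv2.resize(ims[-1],(800,600)))
print(telemetry.get_obs()["eef_rot"], telemetry.get_obs()["time_s"])
E
```

```text
top {'camera_matrix': [[431.601, 0.0, 256.666], [0.0, 431.601, 192.592], [0.0, 0.0, 1.0]], 'xyz': [0.35, -0.047, 1.202], 'orientation': [-0.691, -0.072, 0.073, 0.715]}
filter_box [ 0.578 -0.074  0.001] 0.95 [264. 200.]
mouth [ 0.544 -0.11   0.055] 0.84 [278. 208.]
cover [ 0.428 -0.378  0.001] 0.91 [375. 249.]
cover [ 0.542 -0.116  0.059] 0.73 [280. 209.]
cover [ 0.357 -0.198 -0.002] 0.69 [312. 278.]
push_face [ 0.516 -0.146  0.071] 0.77 [292. 217.]
push_face [ 0.427 -0.324  0.015] 0.73 [357. 250.]
push_face [ 0.322 -0.186  0.008] 0.69 [309. 291.]
tab_top [ 0.588 -0.068  0.067] 0.7 [262. 192.]
jar [ 0.514  0.083 -0.005] 0.77 [209. 224.]
cup [ 0.414 -0.018  0.   ] 0.8 [246. 259.]
block [ 0.721 -0.133  0.   ] 0.75 [282. 151.]
block [ 0.542 -0.109  0.059] 0.7 [278. 209.]
side {'camera_matrix': [[420.724, 0.0, 252.375], [0.0, 420.724, 193.348], [0.0, 0.0, 1.0]], 'xyz': [0.076, 0.699, 0.723], 'orientation': [-0.24, -0.129, 0.432, 0.859]}
filter_box [ 0.581 -0.075  0.   ] 0.57 [247. 206.]
filter_box [0.516 0.082 0.001] 0.23 [236. 247.]
filter_box [ 0.72  -0.131 -0.002] 0.21 [218. 182.]
mouth [ 0.545 -0.109  0.065] 0.63 [265. 185.]
cover [ 0.434 -0.377  0.002] 0.96 [339. 169.]
cover [ 0.359 -0.193 -0.002] 0.92 [338. 209.]
cover [ 0.54  -0.112  0.064] 0.73 [267. 185.]
cover [ 0.416 -0.02  -0.002] 0.23 [291. 238.]
push_face [ 0.322 -0.182  0.014] 0.8 [351. 211.]
push_face [ 0.515 -0.148  0.073] 0.7 [281. 178.]
push_face [ 0.427 -0.32   0.016] 0.59 [334. 174.]
tab_top [ 0.585 -0.062  0.065] 0.6 [243. 189.]
jar [0.515 0.084 0.002] 0.66 [236. 248.]
cup [ 0.414 -0.021 -0.003] 0.93 [292. 239.]
block [ 0.719 -0.132 -0.001] 0.8 [219. 182.]
[ 5.79871890e-05  9.80282859e-01  1.97599374e-01 -8.18376213e-06] 0.9
```

View pics/top1.png

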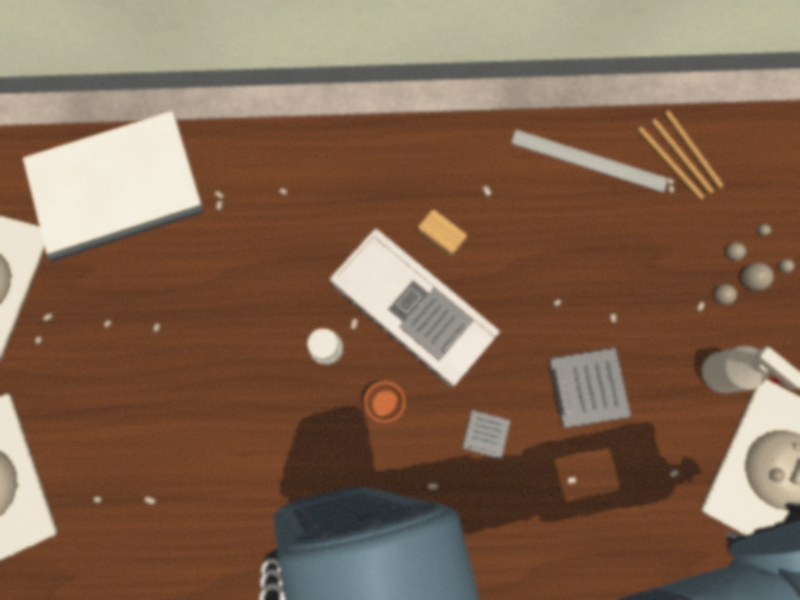

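```bash
python3 - <<'E'
from h import *
c=camera("top"); im=c["pixels"][:,:,::-1]
cv2.imwrite("pics/crop1.png",cv2.resize(im[110:290,180:420],(800,600),interpolation=cv2.INTER_CUBIC))
c=camera("side"); im=c["pixels"][:,:,::-1]
cv2.imwrite("pics/crop2.png",cv2.resize(im[130:270,185:372],(800,600),interpolation=cv2.INTER_CUBIC))
E
```

```text
(no output)
```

The top view at 800x600 shows three look-alike covers. There is a large one loose at (590,387), a small one loose at (487,434), and a middle-sized one on the white box at (435,322), next to the tab at (408,300). I choose the one on the box. The jar is at (325,346), the cup at (384,401) and the block at (443,231). I'll check the choice in one crop and measure the yaw from the box outline.

View pics/crop1.png

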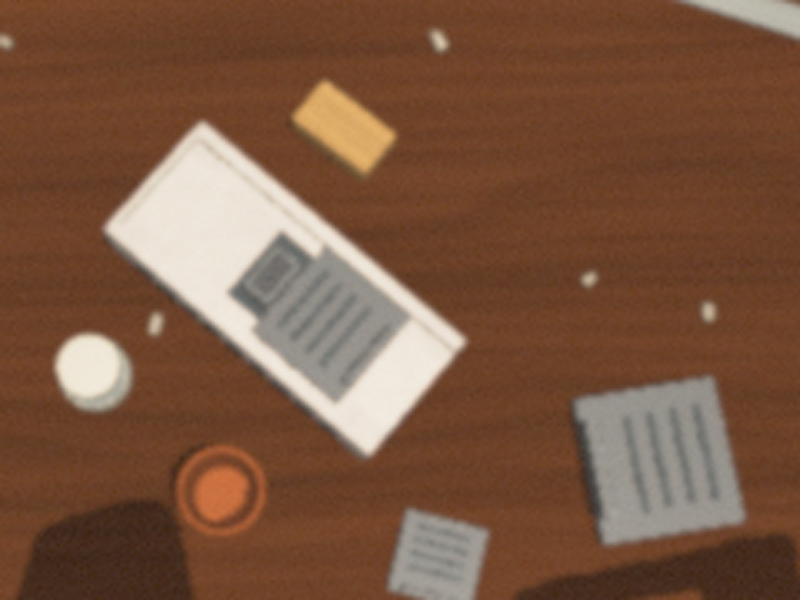

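```bash
python3 - <<'E'
from h import *
c=camera("top"); im=c["pixels"].astype(int)
m=((im.min(2)>130)&(im.max(2)-im.min(2)<60)).astype(np.uint8)
m[:140]=0;m[260:]=0;m[:,:205]=0;m[:,330:]=0
m=cv2.morphologyEx(m,cv2.MORPH_CLOSE,np.ones((25,25)))
cs,_=cv2.findContours(m,cv2.RETR_EXTERNAL,cv2.CHAIN_APPROX_NONE)
k=max(cs,key=cv2.contourArea)
p=unproj(c,k[:,0,:],0.066)[:,:2].astype(np.float32)
print(cv2.minAreaRect(p))
hull=cv2.boxPoints(cv2.minAreaRect(p)); print(hull, proj(c,np.c_[hull,np.full(4,.066)]).round(1))
E
```

```text
((0.5375570058822632, -0.03622841835021973), (0.28292882442474365, 0.23805983364582062), 47.420902252197266)
[[ 0.35419416 -0.05985837]
 [ 0.5294881  -0.22093141]
 [ 0.72091985 -0.01259847]
 [ 0.5456259   0.14847457]] [[261.9 280.7]
 [319.9 211.5]
 [239.8 145.3]
 [181.2 210.2]]
```

The crop confirms the choice: a grey ribbed cover on the box deck around crop (333,323), the tab in its dark pocket at (275,275), the closing lip at the upper-left end (203,122)-(105,229), and free deck at the lower right. The box corners are at crop (203,122), (105,229), (367,457) and (466,342).

```bash
python3 - <<'E'
from h import *
c=camera("top")
k=np.array([[203,122],[105,229],[367,457],[466,342]])/3.3333+[180,110]
p=unproj(c,k,0.068)[:,:2]
ctr=p.mean(0); d=(p[0]+p[1]-p[2]-p[3])/2; yaw=np.arctan2(d[1],d[0])
print(p.round(3),ctr.round(4),np.linalg.norm(d),np.degrees(yaw))
# model fit with landmarks (both cameras averaged)
M=np.array([[0,0],[-50,0],[-50,0],[-95,0],[12,0]])/1e3
L=np.array([[.5795,-.0745],[.5445,-.1095],[.541,-.114],[.5155,-.147],[.5865,-.065]])
a,b=M-M.mean(0),L-L.mean(0)
y2=np.arctan2((a[:,0]*b[:,1]).sum(),(a[:,0]*b[:,0]).sum()); o=L.mean(0)-M.mean(0)[0]*np.array([np.cos(y2),np.sin(y2)])
print("lm",o.round(4),np.degrees(y2))
u=np.array([np.cos(yaw),np.sin(yaw)]); e=np.array(telemetry.get_obs()["eef_pos"])
for C in(ctr,o):
  for x in(.013,-.116): print(x,(C+x*u).round(4),((C+x*u-e[:2])*1000).round(1))
print(e)
E
```

```text
[[ 0.717 -0.015]
 [ 0.629  0.066]
 [ 0.438 -0.137]
 [ 0.526 -0.22 ]] [ 0.5773 -0.0765] 0.27920294408498736 46.91440801187231
lm [ 0.5777 -0.0746] 48.35877939346971
0.013 [ 0.5861 -0.067 ] [363.4 463.1]
-0.116 [ 0.498  -0.1613] [275.3 368.8]
0.013 [ 0.5866 -0.0652] [363.8 464.9]
-0.116 [ 0.4985 -0.1594] [275.7 370.7]
[ 0.22276082 -0.53009902  0.23126921]
```

>>> send_rows --series '[[[0,0,3],[45,58,0],1],[[0,0,7],[90,116,0],1],[[0,0,11],[136,174,-10],1],[[0,0,15],[181,232,-20],1],[[0,0,19],[226,290,-35],1],[[0,0,22],[271,348,-50],1],[[0,0,24],[316,406,-65],1],[[0,0,24],[350,447,-80],1],[[0,0,24],[363,464,-80],1],[[0,0,24],[363,464,-80],1]]'

```text
time_s: 2.35
eef_pos: [0.5869, -0.0633, 0.1506]
eef_rot: [-0.0, 0.917, 0.398, -0.0]
wrist_force: [0.3, -0.9, -0.1]
opening: -0.001
grasp_force: 0.0
```

```bash
python3 - <<'E'
from h import *
o=telemetry.get_obs(); print(o["time_s"],o["eef_pos"],rot(o["eef_rot"]).as_matrix().round(3),o["opening"],o["q"],o["wrist_force"])
c=camera("wrist"); im=c["pixels"][:,:,::-1].copy()
for t in["mouth","push_face","tab_top","cover","filter_box"]:
    for r in spotter.landmark_of(t,"wrist"): print(t,np.round(r["xyz"],4),round(r["conf"],2),proj(c,r["xyz"]).round()[0])
# model overlay
a=np.radians(47);B=np.array([.5775,-.0755]);Rz=np.array([[np.cos(a),-np.sin(a)],[np.sin(a),np.cos(a)]])
def W(x,y,z): return np.r_[B+Rz@[x/1e3,y/1e3],.06+z/1e3]
for pts in([[-2,-22,8],[26,-22,8],[26,22,8],[-2,22,8]],[[-95,-46,10],[-5,-46,10],[-5,46,10],[-95,46,10]],[[-140,-60,8],[140,-60,8],[140,60,8],[-140,60,8]]):
    cv2.polylines(im,[proj(c,[W(*p) for p in pts]).round().astype(int)],True,(0,0,255),1)
cv2.imwrite("pics/w1.png",cv2.resize(im,(800,600)))
E
```

```text
2.35 [ 0.58685826 -0.0632694   0.15058431] [[ 0.683  0.731 -0.   ]
 [ 0.731 -0.683  0.001]
 [ 0.    -0.001 -1.   ]] -0.0005084333447474711 [-3.08530942e-01  2.96675489e-01  1.63790908e+00  4.12948120e-04
  1.20748304e+00  4.42965621e-01] [ 0.33837354 -0.88872885 -0.11895717]
mouth [ 0.5853 -0.0712  0.0668] 0.51 [262. 205.]
push_face [ 0.5134 -0.1443  0.0696] 0.66 [258. 317.]
tab_top [ 0.5843 -0.0704  0.0686] 0.67 [260. 206.]
filter_box [ 0.5803 -0.077  -0.0028] 0.72 [261. 187.]
```

View pics/w1.png

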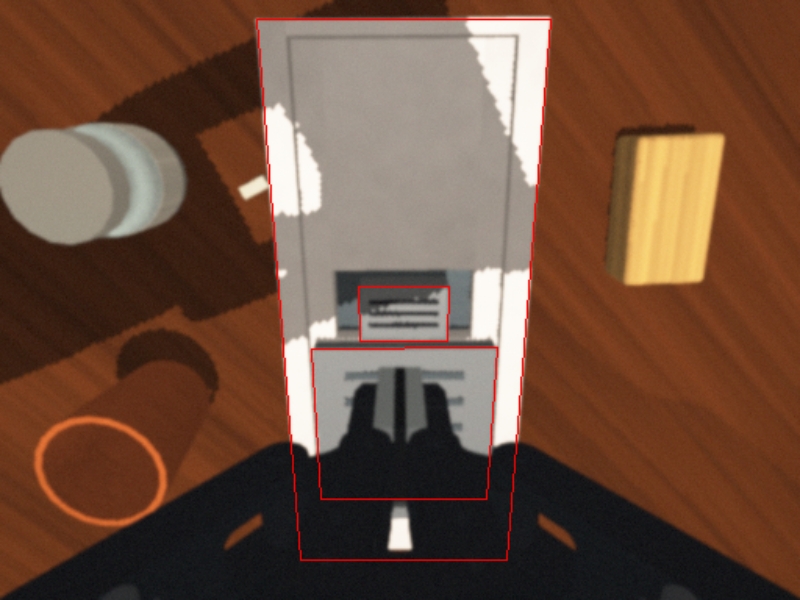

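The overlay fits the box, cover and tab to about 2 mm. The tab's ridges are centred at (404,313) and the cover's front edge is at row 343. Now I'll descend to just above the tab.

>>> send_rows --series '[[[0,0,0],[0,0,-30],1],[[0,0,0],[0,0,-55],1],[[0,0,0],[0,0,-73],1],[[0,0,0],[0,0,-73],1],[[0,0,0],[0,0,-73],1]]'

```text
time_s: 3.28
eef_pos: [0.5864, -0.0667, 0.0793]
eef_rot: [0.001, 0.918, 0.397, 0.001]
wrist_force: [1.3, -0.4, -0.2]
opening: -0.002
grasp_force: 0.0
```

```bash
python3 - <<'E'
from h import *
c=camera("wrist"); im=c["pixels"][:,:,::-1].copy()
o=telemetry.get_obs(); print(o["eef_pos"],o["wrist_force"])
cv2.imwrite("pics/w2.png",cv2.resize(im[100:340,100:420],(800,600)))
E
```

```text
[ 0.58663266 -0.06662757  0.07957387] [-0.18822107  0.37259837 -0.22583444]
```

View pics/w2.png

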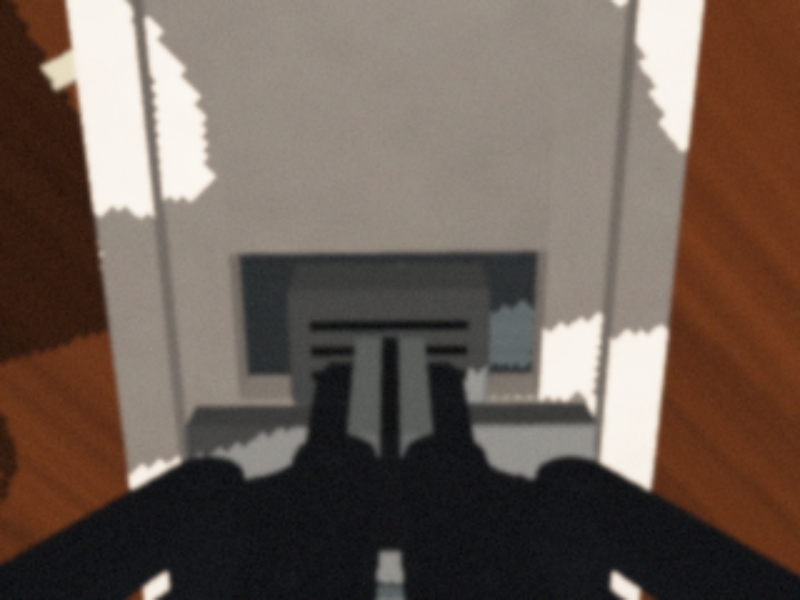

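The closed fingers, about 30 mm across, are over the tab at crop (390,370). They are clear of the cover's front edge at row 405. Next I'll press.

>>> send_rows --series '[[[0,0,0],[0,0,-6],1],[[0,0,0],[0,0,-11],1],[[0,0,0],[0,0,-14],1],[[0,0,0],[0,0,-17],1],[[0,0,0],[0,0,-19],1],[[0,0,0],[0,0,-20],1],[[0,0,0],[0,0,-20],1]]'

```text
time_s: 4.2
eef_pos: [0.586, -0.0661, 0.059]
eef_rot: [0.0, 0.918, 0.397, 0.0]
wrist_force: [-1.6, 1.0, 7.7]
opening: -0.0
grasp_force: 3.7
```

>>> send_rows --series '[[[0,0,0],[0,0,-1],1],[[0,0,0],[0,0,-2],1],[[0,0,0],[0,0,-2],1],[[0,0,0],[0,0,-2],1]]'

```text
time_s: 4.7
eef_pos: [0.5862, -0.0661, 0.0589]
eef_rot: [0.0, 0.918, 0.397, 0.0]
wrist_force: [-8.0, 1.4, 20.4]
opening: -0.002
grasp_force: 10.7
```

The tab is at its stop: 20 N with no further travel, tip at z = 0.059. I'll lift, then go behind the cover.

>>> send_rows --series '[[[0,0,0],[0,0,15],1],[[0,0,0],[0,0,40],1],[[0,0,0],[0,0,65],1],[[0,0,0],[-20,-22,65],1],[[0,0,0],[-48,-52,65],1],[[0,0,0],[-75,-80,65],1],[[0,0,0],[-90,-96,65],1],[[0,0,0],[-90,-96,65],1],[[0,0,0],[-90,-96,65],1]]'

```text
time_s: 5.82
eef_pos: [0.4961, -0.1618, 0.1214]
eef_rot: [-0.0, 0.918, 0.397, 0.0]
wrist_force: [0.1, 0.3, -0.3]
opening: -0.0
grasp_force: 0.0
```

```bash
python3 - <<'E'
from h import *
c=camera("wrist"); im=c["pixels"][:,:,::-1].copy()
o=telemetry.get_obs(); e=np.array(o["eef_pos"]); print(e,o["wrist_force"])
a=np.radians(47);B=np.array([.5775,-.0755]);Rz=np.array([[np.cos(a),-np.sin(a)],[np.sin(a),np.cos(a)]])
print("box xy",Rz.T@(e[:2]-B)*1000)
for n in("wrist","side"):
  if n=="side": camera(n)
  for t in("push_face","tab_top"):
    for r in spotter.landmark_of(t,n): print(n,t,np.round(r["xyz"],4),round(r["conf"],2),(Rz.T@(np.array(r["xyz"])[:2]-B)*1000).round(1))
cv2.imwrite("pics/w3.png",cv2.resize(im,(800,600)))
E
```

```text
[ 0.49624212 -0.16162985  0.12132743] [-0.39884708  0.15045114 -0.07085076]
box xy [-118.40912759    0.68783014]
wrist push_face [ 0.3253 -0.1832  0.0081] 0.95 [-250.8  111. ]
wrist push_face [ 0.5174 -0.1438  0.0694] 0.68 [-90.9  -2.6]
side push_face [ 0.4264 -0.3247  0.0186] 0.95 [-285.3  -59.4]
side push_face [ 0.3232 -0.1836  0.0133] 0.92 [-252.5  112.3]
side push_face [ 0.5144 -0.1484  0.0693] 0.82 [-96.3  -3.6]
side tab_top [ 0.542 -0.107  0.062] 0.72 [-47.2   4.5]
side tab_top [ 0.5889 -0.0634  0.057 ] 0.57 [16.6 -0.1]
side tab_top [ 0.4143 -0.0208 -0.0021] 0.24 [-71.3 156.7]
```

View pics/w3.png

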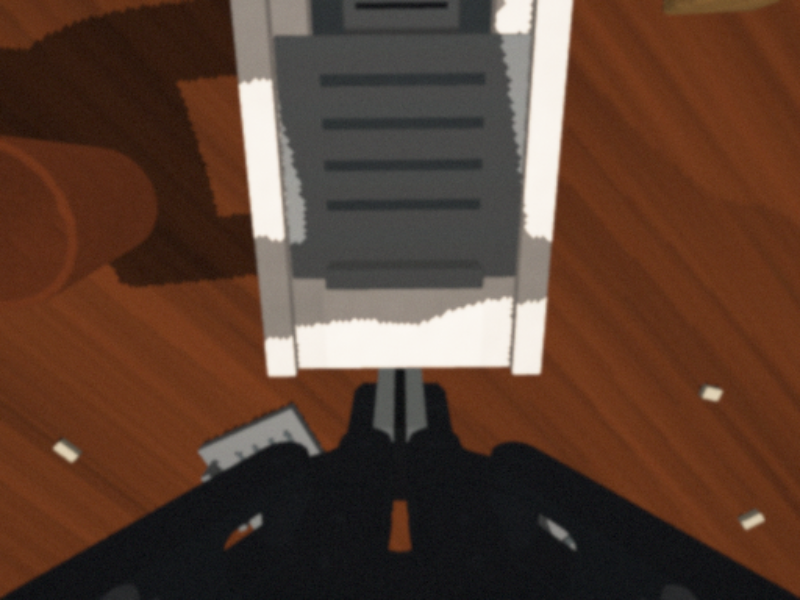

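The picture shows the cover still closed, with its rear face at rows 265–290. The tab at (400,10) sits low in its pocket, and the fingers at (400,400) are centred behind the rib. I'll descend to 9 mm above the deck and push slowly.

>>> send_rows --series '[[[0,0,0],[0,0,-20],1],[[0,0,0],[0,0,-40],1],[[0,0,0],[0,0,-52],1],[[0,0,0],[0,0,-52],1],[[0,0,0],[3,3,-52],1],[[0,0,0],[6,6,-52],1],[[0,0,0],[9,9,-52],1],[[0,0,0],[12,13,-52],1],[[0,0,0],[15,16,-52],1],[[0,0,0],[15,16,-52],1]]'

```text
time_s: 7.38
eef_pos: [0.511, -0.1458, 0.0693]
eef_rot: [-0.0, 0.918, 0.397, 0.0]
wrist_force: [-0.3, -0.1, 0.6]
opening: -0.001
grasp_force: 0.0
```

```bash
python3 - <<'E'
from h import *
c=camera("wrist"); im=c["pixels"][:,:,::-1].copy()
o=telemetry.get_obs(); print(o["eef_pos"],o["wrist_force"])
cv2.imwrite("pics/w4.png",cv2.resize(im,(800,600)))
E
```

```text
[ 0.51084833 -0.14585951  0.06921491] [ 0.42714141 -0.22997913 -0.02162944]
```

View pics/w4.png

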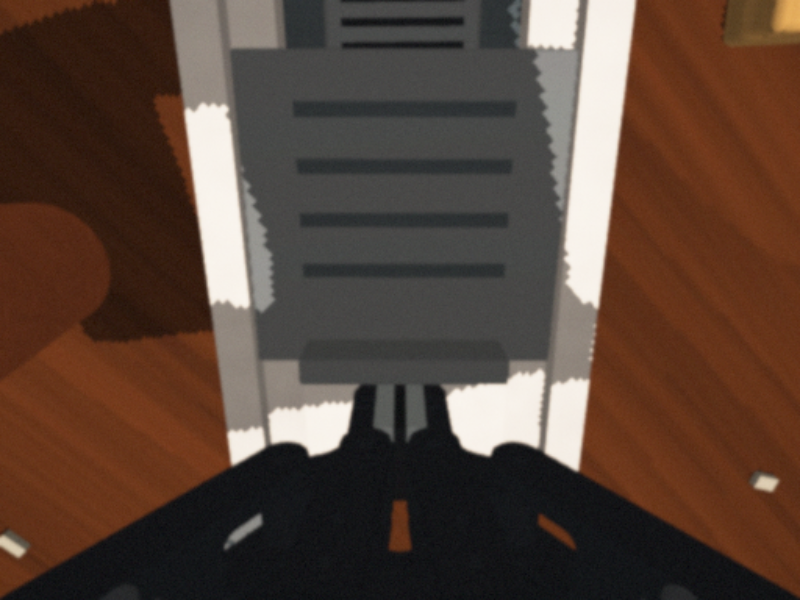

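The fingers touch the rib at (400,385). The cover's front edge (row 48) has already reached the tab's last ridge, so the cover is sliding over the tab with almost no force. I'll keep pushing.

>>> send_rows --series '[[[0,0,0],[3,3,0],1],[[0,0,0],[7,8,0],1],[[0,0,0],[12,13,0],1],[[0,0,0],[17,18,0],1],[[0,0,0],[22,24,0],1],[[0,0,0],[27,29,0],1],[[0,0,0],[31,33,0],1],[[0,0,0],[34,36,0],1],[[0,0,0],[36,39,0],1],[[0,0,0],[36,39,0],1]]'

```text
time_s: 8.68
eef_pos: [0.5469, -0.1069, 0.0693]
eef_rot: [-0.0, 0.918, 0.397, 0.0]
wrist_force: [0.6, -0.1, -0.3]
opening: 0.006
grasp_force: 0.0
```

>>> send_rows --series '[[[0,0,0],[3,3,0],1],[[0,0,0],[7,8,0],1],[[0,0,0],[11,12,0],1],[[0,0,0],[15,16,0],1],[[0,0,0],[19,20,0],1],[[0,0,0],[23,25,0],1],[[0,0,0],[26,28,0],1],[[0,0,0],[28,30,0],1],[[0,0,0],[28,30,0],1]]'

```text
time_s: 9.8
eef_pos: [0.575, -0.0769, 0.0693]
eef_rot: [-0.0, 0.918, 0.397, 0.0]
wrist_force: [-0.6, -0.3, -0.3]
opening: -0.003
grasp_force: 0.0
```

```bash
python3 - <<'E'
from h import *
c=camera("wrist"); im=c["pixels"][:,:,::-1].copy()
o=telemetry.get_obs(); e=np.array(o["eef_pos"]); print(e,o["wrist_force"])
a=np.radians(47);B=np.array([.5775,-.0755]);Rz=np.array([[np.cos(a),-np.sin(a)],[np.sin(a),np.cos(a)]])
print("box xy",Rz.T@(e[:2]-B)*1000)
cv2.imwrite("pics/w5.png",cv2.resize(im,(800,600)))
E
```

```text
[ 0.57486838 -0.07699506  0.06928047] [ 0.41190807 -0.45135646 -0.75216605]
box xy [-2.88817756  0.90501484]
```

View pics/w5.png

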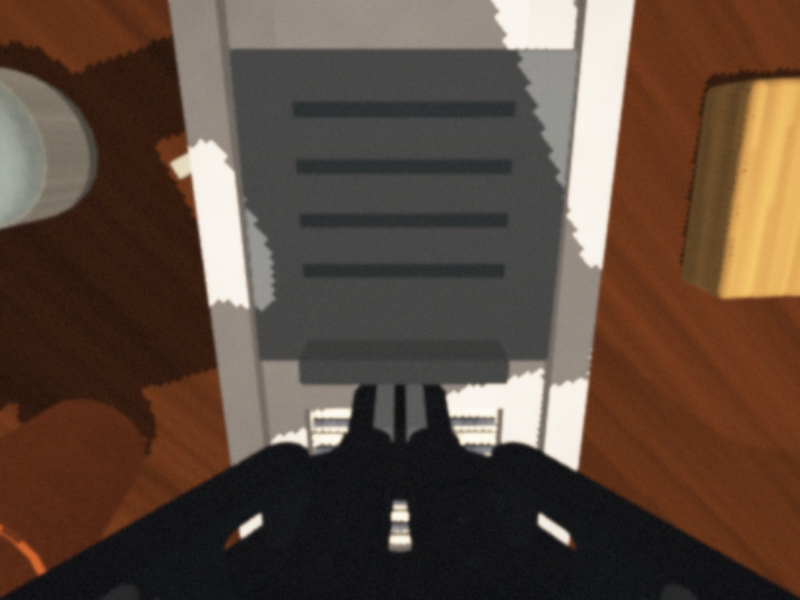

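The cover is square between the rails and the mouth shows behind it at (310–500, 410–450). Now I'll back off a little, lift and retreat.

>>> send_rows --series '[[[0,0,0],[-3,-3,0],1],[[0,0,0],[-6,-6,2],1],[[0,0,0],[-6,-6,25],1],[[0,0,0],[-6,-6,65],1],[[0,0,0],[-6,-6,115],1],[[0,0,0],[-50,-50,150],1],[[0,0,0],[-90,-95,150],1],[[0,0,0],[-120,-145,150],1],[[0,0,0],[-120,-190,150],1],[[0,0,0],[-120,-190,150],1]]'

```text
time_s: 11.1
eef_pos: [0.4538, -0.2703, 0.2197]
eef_rot: [0.001, 0.919, 0.395, 0.0]
wrist_force: [1.2, 0.5, 0.3]
opening: 0.001
grasp_force: 0.0
```

```bash
python3 - <<'E'
from h import *
a=np.radians(47);B=np.array([.5775,-.0755]);Rz=np.array([[np.cos(a),-np.sin(a)],[np.sin(a),np.cos(a)]])
for n in("top","side"):
    c=camera(n)
    for t in("mouth","cover","push_face","jar","cup","block"):
        for r in spotter.landmark_of(t,n):
            if r["conf"]>.4: print(n,t,np.round(r["xyz"],3),round(r["conf"],2),(Rz.T@(np.array(r["xyz"])[:2]-B)*1000).round(1))
    if n=="top": cv2.imwrite("pics/end.png",cv2.resize(c["pixels"][110:290,180:420,::-1],(800,600),interpolation=cv2.INTER_CUBIC))
E
```

```text
top mouth [ 0.543 -0.11   0.056] 0.81 [-48.4   1.9]
top mouth [ 0.578 -0.074  0.001] 0.46 [1.  0.4]
top cover [ 0.429 -0.378  0.002] 0.88 [-322.6  -98.2]
top cover [ 0.614 -0.038  0.059] 0.72 [52.2 -1.2]
top push_face [ 0.426 -0.32   0.015] 0.92 [-281.9  -56.2]
top push_face [ 0.585 -0.067  0.072] 0.75 [11.2  0.2]
top jar [ 0.516  0.081 -0.006] 0.77 [ 72.5 152. ]
top block [ 0.721 -0.13  -0.   ] 0.67 [  58.1 -141.8]
side mouth [ 0.546 -0.111  0.062] 0.79 [-47.8  -0.9]
side cover [ 0.433 -0.376  0.   ] 0.86 [-318.1  -99.2]
side cover [ 0.357 -0.192 -0.001] 0.81 [-235.6   81.8]
side cover [ 0.613 -0.038  0.064] 0.58 [51.4 -0.5]
side push_face [ 0.426 -0.321  0.017] 0.88 [-282.9  -56. ]
side push_face [ 0.541 -0.11   0.062] 0.63 [-49.9   2.9]
side push_face [ 0.322 -0.183  0.014] 0.59 [-252.5  113.2]
side jar [ 0.516  0.084 -0.001] 0.8 [ 74.8 153.6]
side cup [ 0.413 -0.023 -0.004] 0.67 [-73.9 156.1]
side block [ 0.722 -0.132 -0.002] 0.71 [  56.7 -144.1]
```

View pics/end.png

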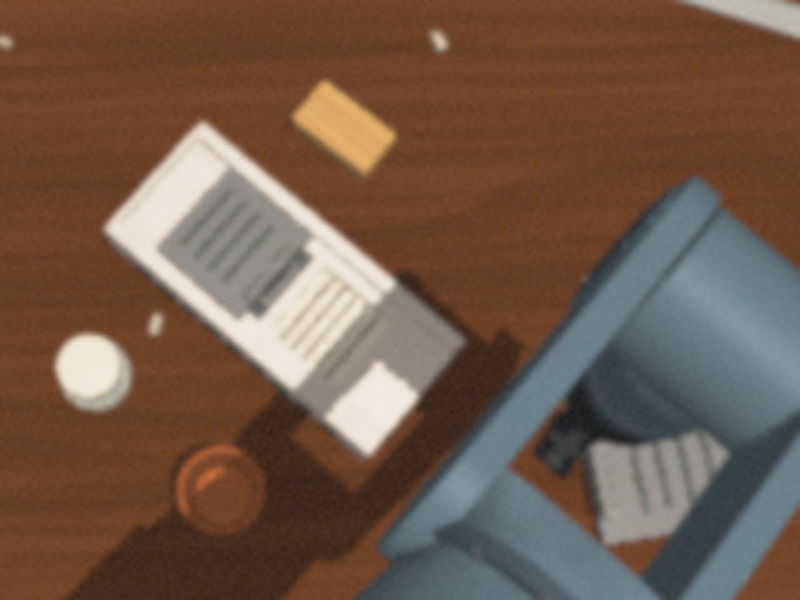

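The cover now sits at crop (235,240), about 101 mm from the mouth. The filter is bare at (320,310), and the jar, cup and block have not moved. I'll hand in.

```bash
python3 -c "
from h import *
print(ctrl.hand_in())"
```

```text
the job is handed in; nothing more can be done
None
```

The job is handed in: the tab was pressed to its stop, then the middle-sized cover was pushed flat over it to about 101 mm from the mouth (80 needed), leaving the filter bare and the jar, cup and block where they were, with about 11 of the 38 s used.

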